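Put the scraper and the gate plate back in their holders

TASK

Tidy up the film editing bench: slide the scraper, blade first, into the thin slot of the blade holder, and the flat aluminium gate plate, end first, into the thicker slot of the plate holder. Push both fully home against the back of their slots and let go of them; either may go first. Leave the spindles, bottle, rolls and other things on the bench standing where they are.

Things in the scene. Friction and masses are not known exactly. Their poses are not given: they have to be found in the camera images.
- scraper: film scraper lying flat on the table: wooden handle 80 long (x) x 24 wide x 26 high, brass collar near its front, and flat steel blade 40 wide, 3 thick, sticking out 70 ahead of the handle, level with its underside. Origin: centre of the handle's underside; +x towards the blade, whose tip is at x = +110; z up. About 115 g, centre of mass near x = +45
- gate_plate: plain flat aluminium plate lying on the table, 120 long (x) x 46 wide (y) x 10 thick, the same at both ends. Origin: centre of its underside; z up. About 150 g
- blade_holder: grey plastic block fixed to the table, 84 long (x) x 74 wide (y) x 78 high, with one level slot 44 wide, 6 high, open at its -x face. Origin: centre of its underside; +x points INTO the slot. From above a window in its top shows the slot, between a bridge 18 long at the mouth, side rails and back stop. For the scraper blade
- plate_holder: grey plastic block fixed to the table, 84 long (x) x 80 wide (y) x 85 high, with one level slot 50 wide, 13 high, open at its -x face. Origin: centre of its underside; +x points INTO the slot. From above a window in its top shows the slot, between a bridge 18 long at the mouth, side rails and back stop. For the gate plate
- blade_holder_mouth (a point): centre of the slot floor at the block's -x face, 60 above the table. The slot is 68 deep from here to a solid back stop; its first 8 flare outward by 4 at each side, above and below. Home: blade tip at the stop, handle outside (scraper origin 42 before this point)
- plate_holder_mouth (a point): centre of the slot floor at the block's -x face, 60 above the table. The slot is 68 deep from here to a solid back stop; its first 8 flare outward by 4 at each side, above and below. Home: plate end at the stop, 52 of the plate outside; either end first
- tall_spindle: steel film spindle standing between the two holders, 44 dia x 110 high; a bystander, loose; origin: centre of its underside
- short_spindle: aluminium film spindle, 44 dia x 95 high, at the far left or far right; a bystander, loose; origin: centre of its underside
- cement_bottle: amber glass bottle, 42 dia x 85 high, at the far left or far right; a bystander, loose; origin: centre of its underside
- loupe: black magnifier, 38 dia x 38 high; a bystander, loose; origin: centre of its underside
- film_core: white plastic ring, 50 dia x 16 high; a bystander, loose; origin: centre of its underside
- film_can: flat steel can, 91 dia x 24 high; a bystander, loose; origin: centre of its underside
- guide_roller: aluminium flanged roller standing on end, 38 dia x 40 high; a bystander, loose; origin: centre of its underside
- roll_of_tape: white roll lying flat, 44 dia x 19 high; a bystander, loose; origin: centre of its underside
There are look-alikes about, which are no part of the job. Several things have the shape of the gate_plate; the one meant has the colours described above.

How it is judged:
By the outcome, as a careful person would: the job done as asked, in the order asked, and still so for the second after the job is handed in, with the robot touching nothing.
It also fails if it takes over 72 s, if anything falls off the work surface, if the arm or the gripper's body presses on something with over 40 N, if the wrist force passes 120 N, or if a joint passes its speed limit or range.

ROBOT

A 6-joint arm with a two-finger parallel gripper is mounted at the origin on the work surface. World frame = base frame: x ahead of the robot, y to its left, z up, the work surface at z = 0. Lengths are in m, angles in degrees, forces in N, time in s.
With the tool pointing down it reaches from about 0.35 to 0.775 m from the base axis. Payload 5.5 kg.
Tool frame: the origin (TCP) lies at the very end of the fingers, on their centre line; the grasp point (between the pads) lies 19 mm behind it (arm.grip_depth is the distance from the TCP to the grasp point, in m); y points along the fingers, z is the direction in which the jaws open and shut, and the axes are right-handed (so a half turn about y gives the same grasp; the last joint's range is limited). The gripper opens to 85 mm and grips with 20 to 120 N. Pads are 22 mm wide; open, the fingers measure 114 mm over their backs; the gripper's body (76 mm by 85 mm) begins 54 mm behind the grasp point. The pads swing forward as they close: fully open they stand 13 mm farther back than shut.
Start: joints at [65.512, 17.945, 2.641, 74.691, 0, 82.002], TCP at [0.163, 0.551, 0.231] pointing down, gripper open.
Joint ranges: [-158.12, 158.12], [-49.38, 96.58], [-58.88, 72.47], [-126.05, 133.96], [-84.25, 85.87], [-180, 180]. Speed limits (degrees/s): [147.25, 147.25, 180, 180, 180, 180].

INTERFACE

Orientations are given as a 3x3 rotation matrix whose columns are the frame's x, y, z axes.
In Python, from plant import monitor, vision, order, spot_in, regions_of, arm gives the robot as it stands. The module is installed in compiled form; this text tells all that it offers.
- The arm moves only by the tool arm_command, never from a script. Its argument "commands" is a list of rows, each a list of 4 numbers: the shift along the tool's x, y, z in cm, then the turn about the tool's y in degrees. In form: [[dx, dy, dz, roll], ...]. A call has 1 to 12 rows; each row is the pose to reach, as a shift and turn from the pose commanded when the call began, along the tool's axes at that moment; what a row does not reach only later rows make up. A row lasts 1/8 s, in which the tool goes at most 62.5 mm and 10.7 degrees, less where a joint would pass 70% of its speed; a pose out of reach is approached as far as the arm can. A call with a gripper value outside its range is refused whole. "hand" is the closure, from 0 (fully open) to 1 (shut), set as the call begins (left out, the last holds). The fingers move at their own pace and stop on an object; "grip_force" is the grip in N (left out, the last holds). Time passes only in rows, so rows that repeat a pose let the fingers close. It gives the time, the measured TCP pose, the force and the opening at its end, in the units of the state.
- monitor.sense(): the state, without advancing time (a new reading comes with each control period).
- vision.capture(name): name is "scene" or "top" or "wrist"; returns (picture, depth): 400x640x3 uint8, blue, green, red; 400x640 float32, m along the optical axis (not along the pixel's ray), 0 where there is no reading.
- vision.get_calibration(name): a dict with "fx", "fy", "cx", "cy" (pixels), "extrinsics" (4x4, takes a point from camera to world coordinates); the wrist camera has in their place "mount" (4x4, takes a point from camera to tool coordinates, whose origin is the TCP and whose axes are the tool frame's). Camera axes: x right, y down, z forward; pixel columns grow to the right and rows downward; lengths in m; the calibration is good to about 2 mm. A picture is of the moment at which its call begins: read the wrist's pose just before it. get_calibration takes no time and is no camera call.
- order.finish_job(): hands the job in, once; it reports no verdict.
Trained networks look in the newest picture that a camera, given by its name, has taken for a name from the list of things; names that differ only in an ending like _2 or _b are one class to them, and where a whole thing is asked for, a point or a joint stands for the part that bears it (a point fixed in the world has none). Each returns a list of dicts, best first, with "p" (0 to 1); they miss things now and then, are a little off and sometimes report something else, mostly with a low value. They report only what shows in the picture. A call takes as long as a camera call. They do not tell look-alikes from the thing itself.
- spot_in(label, camera): "position" ([row, column] in pixels, amid what is visible of it).
- regions_of(label, camera): "region" (400x640 bool, what is visible of it) and "position" ([row, column] in pixels, amid what is visible of it).
The state is a dict: "t": time; "qpos": joint angles; "qvel": joint speeds; "tau": joint torques, N m; "ee_pos": TCP position; "tcp_rot": TCP orientation; "ft_force": force on the tool from outside, world axes, zero at the start; "wrist_torque": the same for the moment, N m; "grip_width": finger opening in m.
Only numpy, scipy, OpenCV 4.12 (cv2) and the standard library are available. Lean on these libraries where they do the work, as an engineer would, in place of code of your own. Each camera call takes 0.05 s, during which the arm holds its last target.

## Working session

There is one attempt and no reset: what is moved stays moved. The work goes in short steps, Python scripts to look and compute and a tool call to move; the robot and the scene stay as the last step left them, time stands still between calls to the robot, and variables do not carry over. Pictures are saved under pics/ and viewed, and the job is handed in when it is done.

Besides the shell and the picture viewer there is one more tool, called after "Emit:" as a command line: name --pt "numbers of a row" for each row, then --argument value for the rest. arm_command: Moves the arm, as the interface text tells. Its arguments: {"type":"object","properties":{"commands":{"type":"array","items":{"type":"array","items":{"type":"number"}}},"hand":{"type":"number"},"grip_force":{"type":"number"}},"required":["commands"]}

```bash
mkdir -p pics
cat > h.py <<'E'
import numpy as np, cv2
from plant import monitor, vision, order, spot_in, regions_of, arm
def cap(n,save=None):
    s=monitor.sense()
    p,d=vision.capture(n)
    c=vision.get_calibration(n)
    if 'mount' in c:
        T=np.eye(4);T[:3,:3]=s['tcp_rot'];T[:3,3]=s['ee_pos'];E=T@np.array(c['mount'])
    else: E=np.array(c['extrinsics'])
    if save: cv2.imwrite('pics/'+save,p)
    v,u=np.mgrid[0:400,0:640]
    P=np.stack([(u-c['cx'])/c['fx']*d,(v-c['cy'])/c['fy']*d,d],-1)
    W=P@E[:3,:3].T+E[:3,3]
    W[d==0]=np.nan
    return p,d,W,c,E
E
python3 - <<'E'
from h import *
s=monitor.sense()
print({k:np.round(v,3).tolist() for k,v in s.items()}, arm.grip_depth)
for n in('scene','top','wrist'):
    p,d,W,c,E=cap(n,n+'0.png'); np.savez(n+'0.npz',p=p,W=W,d=d)
    print(n,c['fx'],np.round(E,3).tolist())
    if n!='wrist':
      for l in ('scraper','gate_plate','blade_holder','plate_holder','tall_spindle','short_spindle','cement_bottle','loupe','film_core','film_can','guide_roller','roll_of_tape'):
        for r in regions_of(l,n):
            if r['p']>.3:
                m=r['region']; print(n,l,round(r['p'],2),np.round(r['position']),np.round(np.nanmedian(W[m],0),3),m.sum())
E
```

```text
{'t': 0.0, 'qpos': [65.512, 17.991, 2.579, 74.69, 0.002, 82.001], 'qvel': [0.015, 0.045, 0.007, 0.056, -0.105, -0.023], 'tau': [-0.0, -48.063, 29.853, 0.019, 0.0, 0.0], 'ee_pos': [0.163, 0.551, 0.23], 'tcp_rot': [[0.959, -0.001, 0.284], [-0.284, -0.002, 0.959], [-0.0, -1.0, -0.002]], 'ft_force': [-0.485, 0.31, 0.54], 'wrist_torque': [0.019, 0.025, -0.056], 'grip_width': 0.085} 0.0187
scene 448.1735330296634 [[-0.737, 0.556, -0.383, 0.908], [0.675, 0.6, -0.429, 0.516], [-0.009, -0.575, -0.818, 1.042], [0.0, 0.0, 0.0, 1.0]]
scene scraper 0.6 [302. 393.] [0.477 0.31  0.006] 880
scene scraper 0.42 [249. 262.] [0.638 0.009 0.062] 378
scene gate_plate 0.71 [150. 259.] [ 0.412 -0.304  0.01 ] 470
scene gate_plate 0.56 [119. 292.] [ 0.233 -0.346  0.011] 382
scene blade_holder 0.75 [220. 218.] [ 0.672 -0.142  0.068] 1466
scene plate_holder 0.77 [313. 294.] [0.689 0.197 0.083] 1810
scene tall_spindle 0.93 [250. 264.] [0.638 0.009 0.059] 397
scene tall_spindle 0.46 [182. 175.] [ 0.68  -0.335  0.052] 336
scene short_spindle 0.57 [360. 352.] [0.664 0.346 0.052] 423
scene cement_bottle 0.77 [180. 1
[... 649 characters left out ...]
0.77 [127. 261.] [0.678 0.186 0.082] 1151
top tall_spindle 0.55 [143. 320.] [0.627 0.002 0.063] 232
top short_spindle 0.57 [133. 207.] [0.652 0.337 0.055] 254
top cement_bottle 0.8 [129. 437.] [ 0.671 -0.337  0.057] 196
top cement_bottle 0.55 [142. 322.] [0.628 0.002 0.072] 224
top loupe 0.56 [190. 327.] [ 0.483 -0.004  0.037] 131
top film_core 0.52 [165. 324.] [0.568 0.001 0.015] 176
top film_can 0.61 [205. 364.] [ 0.44  -0.115  0.024] 741
top guide_roller 0.55 [214. 270.] [0.421 0.154 0.04 ] 134
top roll_of_tape 0.65 [223. 301.] [0.393 0.063 0.019] 174
wrist 302.68664126531644 [[0.284, 0.91, 0.304, 0.085], [0.959, -0.269, -0.089, 0.574], [0.001, 0.316, -0.949, 0.374], [0.0, 0.0, 0.0, 1.0]]
```

View pics/scene0.png

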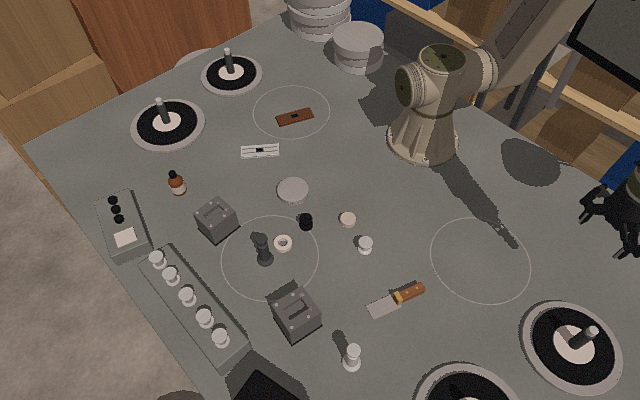

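View pics/top0.png

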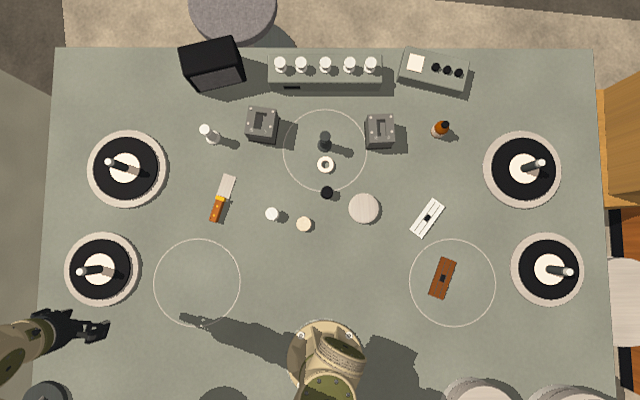

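View pics/wrist0.png

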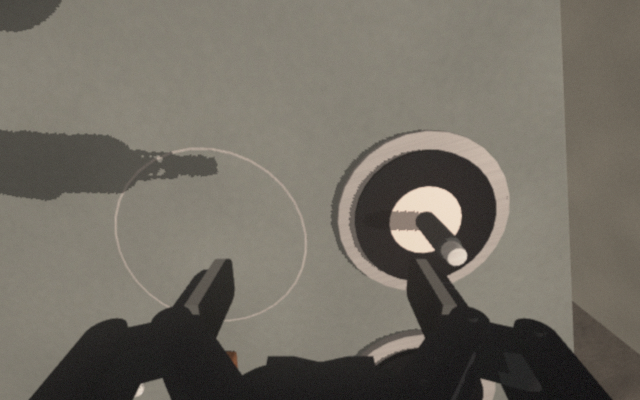

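Run:
```python
from h import *
p=np.load('top0.npz')['p']; W=np.load('top0.npz')['W']
a=cv2.resize(p[90:170,170:400],None,fx=3.4,fy=3.4,interpolation=cv2.INTER_CUBIC)
b=cv2.resize(p[170:310,190:460],None,fx=2.9,fy=2.0,interpolation=cv2.INTER_CUBIC)
b=cv2.resize(p[190:310,390:480],None,fx=3,fy=3,interpolation=cv2.INTER_CUBIC)
c=cv2.resize(p[165:240,200:250],None,fx=4,fy=4,interpolation=cv2.INTER_CUBIC)
cv2.imwrite('pics/z1.png',a)
o=np.zeros((360,500,3),np.uint8);o[:,:270]=b;o[:300,290:490]=c;cv2.imwrite('pics/z2.png',o)
for n,(r0,r1,c0,c1) in dict(L=(95,155,235,295),R=(95,165,350,410)).items():
    w=W[r0:r1,c0:c1].reshape(-1,3); h=np.nanpercentile(w[:,2],99); m=w[:,2]>h-.012
    print(n,h,cv2.minAreaRect((w[m][:,:2]*1000).astype(np.float32)),m.sum())
```

```text
L 0.0881819334439997 ((684.5633544921875, 187.1405487060547), (80.41593170166016, 85.19371032714844), 81.7164077758789) 653
R 0.08130303052869539 ((667.6188354492188, -161.40536499023438), (84.5995864868164, 74.52214813232422), 2.838672161102295) 621
```

View pics/z1.png

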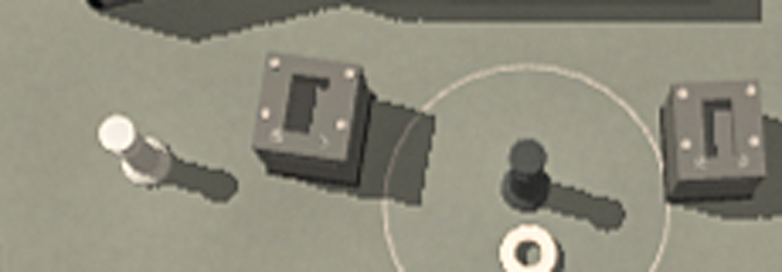

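View pics/z2.png

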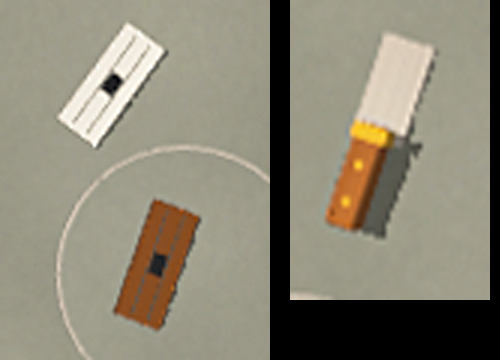

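Run:
```python
from h import *
D=np.load('top0.npz');p=D['p'];W=D['W']
w=W[165:240,200:250].reshape(-1,3);c=p[165:240,200:250].reshape(-1,3)
for lo,hi in((.015,.05),):
    m=(w[:,2]>lo)&(w[:,2]<hi); print('handle',cv2.minAreaRect((w[m][:,:2]*1000).astype(np.float32)),np.percentile(w[m][:,2],[50,99]),m.sum())
from plant import regions_of
vision.capture('top')
r=regions_of('scraper','top')[0]['region']; print(cv2.minAreaRect((W[r][:,:2]*1000).astype(np.float32)))
for r in regions_of('gate_plate','top'):
    r=r['region']; print(cv2.minAreaRect((W[r][:,:2]*1000).astype(np.float32)),p[r].mean(0), np.median(W[r][:,2]))
print(p[180:186,228:232].mean((0,1)))
for n in('short_spindle','tall_spindle'):
    pass
```

```text
handle ((436.620849609375, 320.89239501953125), (26.280729293823242, 79.33831787109375), 72.27359008789062) [0.02496812 0.03051919] 238
((467.88726806640625, 310.300048828125), (38.57021713256836, 150.71865844726562), 72.25181579589844)
((411.8836669921875, -306.6909484863281), (41.86696243286133, 120.60432434082031), 49.964691162109375) [206.37006579 218.20723684 223.80098684] nan
((235.448974609375, -349.39007568359375), (48.52649688720703, 123.32952880859375), 65.83729553222656) [ 40.85777126  77.38856305 127.32697947] nan
[186.125      204.5        219.08333333]
```

```bash
cat >> h.py <<'E'
def go(x,y,z,yaw):
    "shift in tool cm + roll from measured pose to the target TCP pose (tool x at yaw)"
    s=monitor.sense();R=np.array(s['tcp_rot']);d=R.T@(np.array([x,y,z])-s['ee_pos'])*100
    cur=np.degrees(np.arctan2(R[1,0],R[0,0]))
    print('t',round(s['t'],2),'pos',np.round(s['ee_pos'],4),'yaw',round(cur,2),'GO',np.round(d,2),'roll',round(cur-yaw,2),'w',round(s['grip_width'],4),'F',np.round(s['ft_force'],1))
E
python3 -c "
from h import *
go(.4537,.3154,.15,-17.7)"
```

```text
t 1.5 pos [0.1632 0.5514 0.2313] yaw -16.49 GO [ 34.55   8.13 -14.38] roll 1.21 w 0.085 F [-0.   0.1 -0.6]
```

Emit:
arm_command --pt "20 1 -8 1.2" --pt "34.5 8.1 -14.4 1.2" --pt "34.5 8.1 -14.4 1.2" --pt "34.5 8.1 -14.4 1.2" --pt "34.5 8.1 -14.4 1.2" --pt "34.5 8.1 -14.4 1.2" --pt "34.5 8.1 -14.4 1.2" --pt "34.5 8.1 -14.4 1.2" --pt "34.5 8.1 -14.4 1.2" --hand 0

```text
t: 2.62
ee_pos: [0.4523, 0.3164, 0.1508]
tcp_rot: [[0.953, 0.0, 0.302], [-0.302, 0.001, 0.953], [-0.0, -1.0, 0.001]]
ft_force: [-0.9, -0.5, 0.7]
grip_width: 0.0856
```

Run:
```python
from h import *
go(.4537,.3154,.006,-17.7)
p,d,W,c,E=cap('wrist','w1.png'); np.savez('w1.npz',p=p,W=W)
m=(W[...,2]>.015)&(W[...,2]<.04)&(abs(W[...,0]-.45)<.07)&(abs(W[...,1]-.315)<.05)
m=cv2.morphologyEx(m.astype(np.uint8),cv2.MORPH_OPEN,np.ones((3,3)))>0
print(cv2.minAreaRect((W[m][:,:2]*1000).astype(np.float32)),np.percentile(W[m][:,2],[5,50,99]))
```

```text
t 2.62 pos [0.4523 0.3164 0.1508] yaw -17.6 GO [ 0.16 14.48 -0.06] roll 0.1 w 0.0856 F [-0.9 -0.5  0.7]
((435.6781005859375, 322.561767578125), (25.624114990234375, 78.64727020263672), 71.70912170410156) [0.02304102 0.02572709 0.02821777]
```

View pics/w1.png

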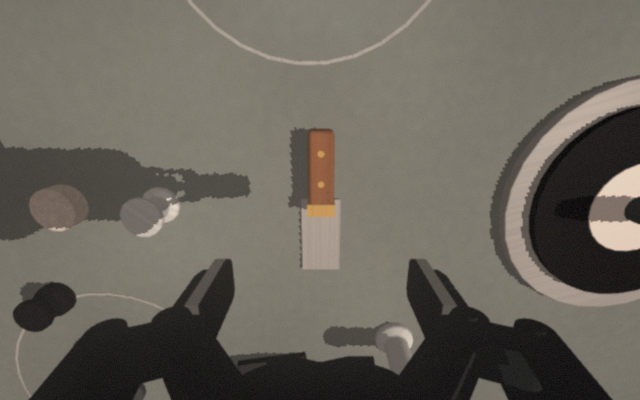

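Emit:
arm_command --pt "0.05 6 0 0.7" --pt "0.05 12 0 0.7" --pt "0.05 14 0 0.7" --pt "0.05 14.5 0 0.7" --pt "0.05 14.5 0 0.7"

```text
t: 3.3
ee_pos: [0.4538, 0.3163, 0.0062]
tcp_rot: [[0.949, 0.001, 0.314], [-0.314, 0.001, 0.949], [0.001, -1.0, 0.001]]
ft_force: [0.2, 0.4, 0.4]
grip_width: 0.0853
```

Emit:
arm_command --pt "0 0 0 0" --pt "0 0 0 0" --pt "0 0 0 0" --pt "0 0 0 0" --pt "0 0 0 0" --pt "0 0 0 0" --hand 1 --grip_force 70

```text
t: 4.05
ee_pos: [0.4543, 0.3155, 0.0061]
tcp_rot: [[0.949, 0.001, 0.316], [-0.316, 0.001, 0.949], [0.001, -1.0, 0.001]]
ft_force: [-1.4, 0.3, 6.4]
grip_width: 0.0226
```

Emit:
arm_command --pt "0 -3 0 0" --pt "0 -9 0 0" --pt "0 -16.5 0 0" --pt "0 -16.5 0 0"

```text
t: 4.55
ee_pos: [0.4559, 0.3164, 0.1749]
tcp_rot: [[0.949, 0.007, 0.316], [-0.316, 0.004, 0.949], [0.005, -1.0, 0.006]]
ft_force: [1.3, 1.0, -2.1]
grip_width: 0.022
```

Run:
```python
from h import *
go(.4958,-.1699,.17,2.8)
```

```text
t 4.55 pos [0.4559 0.3164 0.1749] yaw -18.39 GO [ 19.12   0.34 -44.89] roll -21.19 w 0.022 F [ 1.3  1.  -2.1]
```

Emit:
arm_command --pt "2 0 -5 -3" --pt "5 0 -11 -9" --pt "8 0 -17 -15" --pt "11 0 -23 -21.2" --pt "14 0 -29 -21.2" --pt "16 0 -35 -21.2" --pt "18 0 -41 -21.2" --pt "19.1 0 -44.9 -21.2" --pt "19.1 0 -44.9 -21.2" --pt "19.1 0 -44.9 -21.2" --pt "19.1 0 -44.9 -21.2"

```text
t: 5.92
ee_pos: [0.4928, -0.1696, 0.1696]
tcp_rot: [[0.999, -0.001, -0.051], [0.051, 0.001, 0.999], [-0.001, -1.0, 0.001]]
ft_force: [-0.3, -0.2, -0.9]
grip_width: 0.0223
```

Run:
```python
from h import *
go(.4958,-.1699,.07,2.8)
p,d,W,c,E=cap('wrist','w2.png'); np.savez('w2.npz',p=p,W=W)
p,d,W,c,E=cap('top','t2.png'); np.savez('t2.npz',p=p,W=W)
```

```text
t 5.92 pos [ 0.4928 -0.1696  0.1696] yaw 2.91 GO [ 0.31  9.96 -0.06] roll 0.11 w 0.0223 F [-0.3 -0.2 -0.9]
```

View pics/w2.png

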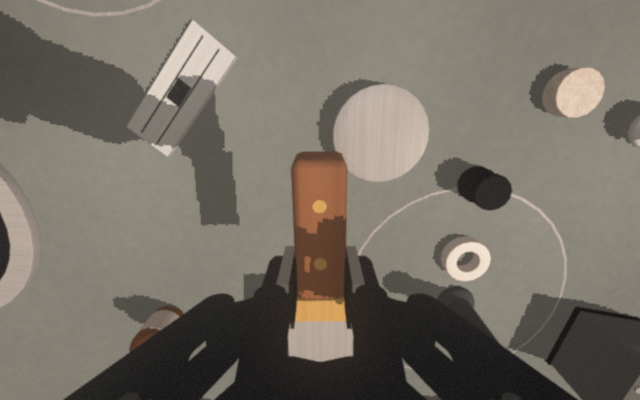

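Run:
```python
from h import *
def rect(W,cx,cy,z0,z1):
    m=(abs(W[...,0]-cx)<.07)&(abs(W[...,1]-cy)<.07)&(W[...,2]>z0)&(W[...,2]<z1)
    return cv2.minAreaRect((W[m][:,:2]*1000).astype(np.float32)),m.sum(),np.percentile(W[m][:,2],[5,50,95])
for f in('t2','top0','scene0'):
    W=np.load(f+'.npz')['W']
    print(f,'blade',rect(W,.667,-.161,.072,.086)); print('plate',rect(W,.685,.187,.079,.093))
# handle and blade in held pose
W=np.load('t2.npz')['W']
p=np.load('t2.npz')['p']
cv2.imwrite('pics/t2z.png',cv2.resize(p[90:240,340:460],None,fx=4,fy=4,interpolation=cv2.INTER_CUBIC))
W=np.load('w2.npz')['W']
for r in range(155,360,15): print(r,np.round(W[r,320],4))
for r in (190,330,345):
    print(r,[ (c,np.round(W[r,c],4).tolist()) for c in (285,292,296,300,340,344,348,352,356)])
```

```text
t2 blade (((668.1353759765625, -161.80075073242188), (85.7989501953125, 74.72825622558594), 2.975506067276001), np.int64(605), array([0.07475968, 0.07834977, 0.08197129]))
plate (((684.24951171875, 187.2809600830078), (80.09428405761719, 85.2761001586914), 82.34671020507812), np.int64(637), array([0.08140811, 0.08493799, 0.08809935]))
top0 blade (((667.6188354492188, -161.40536499023438), (84.5995864868164, 74.52214813232422), 2.838672161102295), np.int64(607), array([0.07442062, 0.07832855, 0.08157336]))
plate (((684.5633544921875, 187.1405487060547), (80.41593170166016, 85.19371032714844), 81.7164077758789), np.int64(643), array([0.08135684, 0.08477738, 0.08834022]))
scene0 blade (((665.9867553710938, -162.56521606445312), (85.60997009277344, 78.65642547607422), 2.352402687072754), np.int64(682), array([0.07390373, 0.07845149, 0.08159653]))
plate (((683.2303466796875, 186.40228271484375), (82.63529205322266, 85.2498779296875), 81.16500854492188), np.int64(1034), array([0.08162335, 0.08526614, 0.08822175]))
155 [ 0.4343 -0.1728  0.1792]
170 [ 0.4387 -0.1726  0.1898]
185 [ 0.4455 -0.
[... 574 characters left out ...]
 -0.0001]), (352, [0.5013, -0.1346, -0.0009]), (356, [0.5008, -0.1304, 0.0001])]
330 [(285, [0.4768, -0.1811, 0.2389]), (292, [0.5415, -0.1839, 0.166]), (296, [0.5411, -0.1815, 0.1663]), (300, [0.5408, -0.1792, 0.1665]), (340, [0.5392, -0.1556, 0.167]), (344, [0.5395, -0.1532, 0.1665]), (348, [0.5402, -0.1507, 0.1656]), (352, [0.5389, -0.1485, 0.1669]), (356, [0.4761, -0.1599, 0.2385])]
345 [(285, [0.4771, -0.1805, 0.2444]), (292, [0.5525, -0.1837, 0.1661]), (296, [0.5522, -0.1813, 0.1663]), (300, [0.5521, -0.1789, 0.1662]), (340, [0.5509, -0.1547, 0.1662]), (344, [0.5512, -0.1523, 0.1659]), (348, [0.5504, -0.1499, 0.1665]), (352, [0.5509, -0.1474, 0.1659]), (356, [0.4773, -0.1603, 0.2431])]
```

View pics/t2z.png

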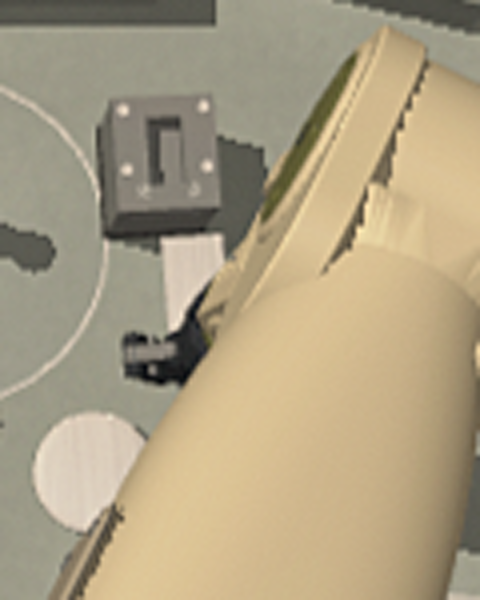

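Run:
```python
from h import *
W=np.load('t2.npz')['W']
m=(W[...,0]>.53)&(W[...,0]<.60)&(abs(W[...,1]+.165)<.04)&(W[...,2]>.15)&(W[...,2]<.178)
for r in range(140,170):
    q=W[r][m[r]]
    if len(q): print(r,len(q),np.round(q.mean(0),4),np.round([q[:,1].min(),q[:,1].max()],4))
W=np.load('w2.npz')['W']
m=(W[...,0]>.53)&(W[...,0]<.60)&(abs(W[...,1]+.165)<.04)&(W[...,2]>.15)&(W[...,2]<.178)
for r in range(325,365,6):
    q=W[r][m[r]]
    if len(q): print(r,len(q),np.round(q.mean(0),4),np.round([q[:,1].min(),q[:,1].max()],4))
W=np.load('top0.npz')['W']
m=(abs(W[...,0]-.667)<.07)&(abs(W[...,1]+.161)<.07)&(W[...,2]>.04)&(W[...,2]<.09)
for r in range(105,155,2):
    q=W[r][m[r]]
    if len(q)>5: print(r,len(q),np.round([q[:,0].mean(),q[:,1].min(),q[:,1].max()],4), ''.join('%3d'%(z*1000) for z in q[:,2]))
```

```text
149 8 [ 0.5853 -0.172   0.1661] [-0.1813 -0.1626]
150 15 [ 0.5824 -0.1626  0.1669] [-0.181  -0.1439]
151 16 [ 0.5799 -0.164   0.1659] [-0.1832 -0.1445]
152 16 [ 0.5772 -0.164   0.1661] [-0.1848 -0.1445]
153 16 [ 0.5747 -0.164   0.1655] [-0.1836 -0.1442]
154 16 [ 0.5716 -0.1637  0.1671] [-0.1838 -0.1444]
155 16 [ 0.5692 -0.1638  0.1661] [-0.1833 -0.1442]
156 15 [ 0.5663 -0.165   0.1669] [-0.1829 -0.1465]
157 14 [ 0.5637 -0.1636  0.1668] [-0.1806 -0.1469]
158 13 [ 0.5611 -0.1624  0.1664] [-0.1776 -0.147 ]
159 12 [ 0.5584 -0.161   0.1666] [-0.1758 -0.1467]
160 11 [ 0.5555 -0.1602  0.1673] [-0.1755 -0.1461]
161 11 [ 0.5528 -0.1594  0.1676] [-0.1727 -0.1462]
162 10 [ 0.5503 -0.1582  0.1669] [-0.1701 -0.1469]
163 9 [ 0.5477 -0.1569  0.1664] [-0.1675 -0.1471]
164 8 [ 0.5448 -0.1554  0.1676] [-0.1647 -0.1464]
165 6 [ 0.5426 -0.1535  0.1652] [-0.1624 -0.1465]
166 6 [ 0.5396 -0.1528  0.1669] [-0.1591 -0.1465]
167 6 [ 0.537  -0.1528  0.1667] [-0.1591 -0.1464]
168 4 [ 0.5337 -0.1522  0.1701] [-0.1561 -0.148 ]
169 4 [ 0.5318 -0.1528  0.1661] [-0.1573 -0.1485]
325 51 [ 0.5367 -0.1673  0.1663] [-0.
[... 1393 characters left out ...]
6 80 81 75 80 80 75 79 77 78
135 28 [ 0.6489 -0.1988 -0.1251]  49 63 77 73 81 77 79 76 80 80 59 62 60 63 59 58 62 61 58 80 80 81 79 76 79 80 77 80
137 26 [ 0.6413 -0.199  -0.1269]  80 76 80 76 80 78 75 76 79 77 77 77 81 77 73 79 75 78 76 77 78 76 75 79 77 79
139 28 [ 0.6358 -0.1994 -0.1259]  42 59 78 78 80 79 77 77 79 76 76 78 78 79 75 77 81 77 79 77 79 80 75 82 77 77 78 76
141 27 [ 0.6295 -0.1986 -0.1268]  56 80 77 79 80 79 77 76 78 76 81 80 80 79 78 81 78 76 78 81 77 77 80 77 75 78 80
143 26 [ 0.6273 -0.1995 -0.1266]  59 72 77 74 71 73 74 71 73 70 58 60 55 53 55 56 54 57 56 58 59 55 62 64 63 60
145 21 [ 0.6256 -0.1975 -0.1278]  49 53 51 48 49 51 48 44 48 48 46 48 45 46 43 42 40 40 42 40 40
```

Emit:
arm_command --pt "0 5 -0.1 0.2" --pt "1 9 -0.1 0.2" --pt "2.5 10.2 -0.1 0.2" --pt "2.8 10.2 -0.1 0.2" --pt "2.8 10.2 -0.1 0.2" --pt "2.8 10.2 -0.1 0.2"

```text
t: 6.78
ee_pos: [0.5221, -0.1711, 0.0698]
tcp_rot: [[0.999, 0.002, -0.046], [0.046, -0.001, 0.999], [0.002, -1.0, -0.001]]
ft_force: [0.4, -0.5, -2.0]
grip_width: 0.0224
```

Run:
```python
from h import *
go(.6256-.0905+.068,-.165,.0675,2.8)
p,d,W,c,E=cap('top'); np.savez('t3.npz',p=p,W=W)
p2,d,W2,c,E=cap('scene'); np.savez('s3.npz',p=p2,W=W2)
o=np.zeros((480,760,3),np.uint8)
a=cv2.resize(p[90:210,340:430],None,fx=4,fy=4,interpolation=cv2.INTER_CUBIC);b=cv2.resize(p2[170:270,180:280],None,fx=4,fy=4,interpolation=cv2.INTER_CUBIC)
o[:,:360]=a;o[:400,360:]=b;cv2.imwrite('pics/z3.png',o)
m=(W[...,0]>.55)&(W[...,0]<.63)&(abs(W[...,1]+.165)<.04)&(W[...,2]>.05)&(W[...,2]<.074)
for r in range(140,170):
    q=W[r][m[r]]
    if len(q): print(r,len(q),np.round(q.mean(0),4),np.round([q[:,1].min(),q[:,1].max()],4))
```

```text
t 6.78 pos [ 0.5221 -0.1711  0.0698] yaw 2.62 GO [8.12 0.24 0.24] roll -0.18 w 0.0224 F [ 0.4 -0.5 -2. ]
142 1 [ 0.6281 -0.1915  0.0724] [-0.1915 -0.1915]
143 21 [ 0.6275 -0.1635  0.0626] [-0.1966 -0.1268]
144 23 [ 0.6259 -0.1597  0.0571] [-0.1949 -0.1271]
145 2 [ 0.6243 -0.135   0.0512] [-0.1366 -0.1334]
147 5 [ 0.6149 -0.178   0.0659] [-0.1843 -0.1715]
148 14 [ 0.6117 -0.1647  0.0666] [-0.1834 -0.1468]
149 14 [ 0.6087 -0.1646  0.067 ] [-0.1836 -0.1466]
150 14 [ 0.6055 -0.1645  0.0678] [-0.1837 -0.1457]
151 14 [ 0.6029 -0.1646  0.0666] [-0.184  -0.1463]
152 12 [ 0.5998 -0.1645  0.067 ] [-0.1807 -0.1486]
153 12 [ 0.597  -0.1646  0.0664] [-0.1807 -0.1491]
154 11 [ 0.594  -0.163   0.0667] [-0.1774 -0.148 ]
155 10 [ 0.5911 -0.1616  0.0665] [-0.1745 -0.1487]
156 10 [ 0.5881 -0.1615  0.0668] [-0.1736 -0.1484]
157 9 [ 0.585  -0.1599  0.0673] [-0.1716 -0.1489]
158 8 [ 0.5819 -0.1583  0.0682] [-0.1688 -0.1483]
159 7 [ 0.5789 -0.1568  0.0684] [-0.165  -0.1482]
160 7 [ 0.5763 -0.157   0.0669] [-0.1654 -0.1482]
161 6 [ 0.5737 -0.1558  0.0654] [-0.1632 -0.1485]
162 5 [ 0.5701 -0.1538  0.0686] [-0.1593 -0.148 ]
163 4 [ 0.5673 -0.1525  0.0676] [-0.157  -0.1481]
164 4 [ 0.5647 -0.1527  0.066 ] [-0.1568 -0.1489]
165 3 [ 0.562  -0.1514  0.065 ] [-0.1538 -0.1486]
166 2 [ 0.558  -0.152   0.0702] [-0.1531 -0.1508]
167 2 [ 0.5557 -0.1524  0.0669] [-0.1538 -0.1511]
168 1 [ 0.5522 -0.1504  0.0704] [-0.1504 -0.1504]
```

View pics/z3.png

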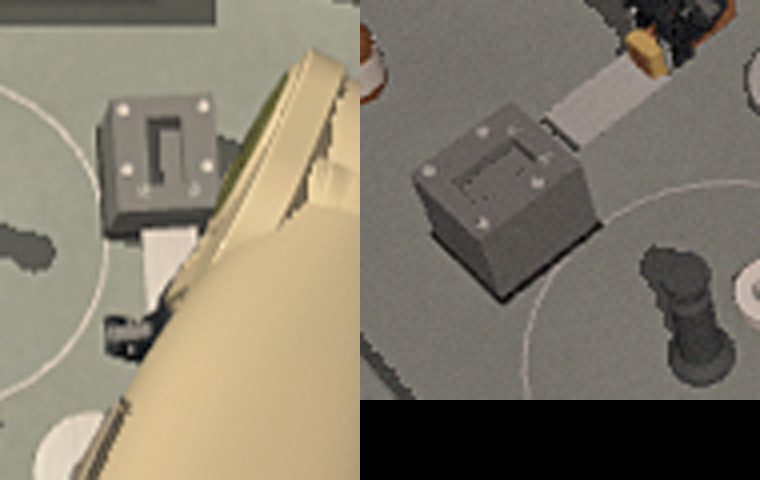

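Emit:
arm_command --pt "0 0 0 0" --pt "0 0 0 0"

```text
t: 7.12
ee_pos: [0.5212, -0.1708, 0.0685]
tcp_rot: [[0.999, 0.0, -0.045], [0.045, -0.0, 0.999], [0.0, -1.0, -0.0]]
ft_force: [0.7, 0.0, -0.6]
grip_width: 0.0224
```

Emit:
arm_command --pt "1 0.1 0 0.2" --pt "1.6 0.1 0 0.2" --pt "2.2 0.1 0 0.2" --pt "2.8 0.1 0 0.2" --pt "3.4 0.1 0 0.2" --pt "3.4 0.1 0 0.2"

```text
t: 7.88
ee_pos: [0.5558, -0.1692, 0.0672]
tcp_rot: [[0.999, 0.0, -0.042], [0.042, -0.0, 0.999], [0.0, -1.0, -0.0]]
ft_force: [0.4, 0.4, -1.7]
grip_width: 0.0227
```

Emit:
arm_command --pt "1 0 0 -0.4" --pt "2 0 0 -0.4" --pt "3 0 0 -0.4" --pt "4 0 0 -0.4" --pt "4.3 0 0 -0.4" --pt "4.3 0 0 -0.4"

```text
t: 8.62
ee_pos: [0.5983, -0.1672, 0.0671]
tcp_rot: [[0.999, -0.0, -0.049], [0.049, 0.0, 0.999], [-0.0, -1.0, 0.0]]
ft_force: [0.3, -0.6, -1.0]
grip_width: 0.0225
```

Run:
```python
from h import *
p,d,W,c,E=cap('top'); np.savez('t4.npz',p=p,W=W)
p2,d,W2,c,E=cap('scene'); np.savez('s4.npz',p=p2,W=W2)
o=np.zeros((480,760,3),np.uint8)
a=cv2.resize(p[90:210,340:430],None,fx=4,fy=4,interpolation=cv2.INTER_CUBIC);b=cv2.resize(p2[170:270,180:280],None,fx=4,fy=4,interpolation=cv2.INTER_CUBIC)
o[:,:360]=a;o[:400,360:]=b;cv2.imwrite('pics/z4.png',o)
```

```text
(no output)
```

View pics/z4.png

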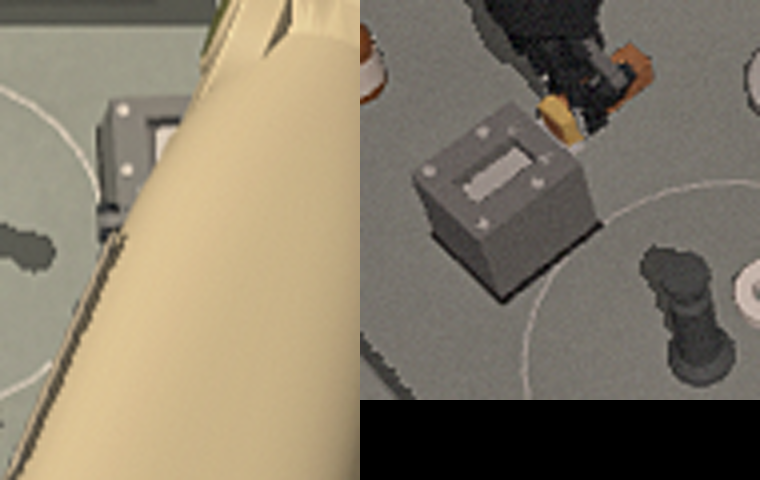

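Emit:
arm_command --pt "0.3 0 0 0" --pt "0.6 0 0 0" --pt "0.6 0 0 0" --pt "0.6 0 0 0"

```text
t: 9.22
ee_pos: [0.6018, -0.1668, 0.0667]
tcp_rot: [[0.999, -0.005, -0.048], [0.048, 0.001, 0.999], [-0.005, -1.0, 0.001]]
ft_force: [-5.4, -1.0, 0.6]
grip_width: 0.0229
```

Emit:
arm_command --pt "0.2 0 0 0" --pt "0.4 0 0 0" --pt "0.4 0 0 0" --pt "0.4 0 0 0"

```text
t: 9.72
ee_pos: [0.6018, -0.1666, 0.0664]
tcp_rot: [[0.999, -0.012, -0.047], [0.047, 0.0, 0.999], [-0.012, -1.0, 0.001]]
ft_force: [-17.0, -1.9, 7.6]
grip_width: 0.0225
```

Emit:
arm_command --pt "-0.5 0 0 0" --pt "-0.5 0 0 0"

```text
t: 9.98
ee_pos: [0.6018, -0.1671, 0.067]
tcp_rot: [[0.999, -0.002, -0.049], [0.049, 0.0, 0.999], [-0.002, -1.0, 0.0]]
ft_force: [-5.6, 0.4, 0.9]
grip_width: 0.0222
```

Emit:
arm_command --pt "0 0 0 0" --pt "0 0 0 0" --pt "0 0 0 0" --pt "0 -1 0 0" --pt "0 -5 0 0" --pt "0 -10 0 0" --pt "0 -13 0 0" --pt "0 -13 0 0" --hand 0

```text
t: 10.98
ee_pos: [0.6052, -0.1679, 0.2015]
tcp_rot: [[0.999, 0.007, -0.049], [0.049, -0.003, 0.999], [0.007, -1.0, -0.003]]
ft_force: [-0.0, -0.1, -0.3]
grip_width: 0.0852
```

Run:
```python
from h import *
go(.5,-.17,.2,2.8)
p,d,W,c,E=cap('wrist','w5.png'); np.savez('w5.npz',p=p,W=W)
p2,d,W2,c,E=cap('scene'); np.savez('s5.npz',p=p2,W=W2)
cv2.imwrite('pics/z5.png',cv2.resize(p2[170:270,180:280],None,fx=5,fy=5,interpolation=cv2.INTER_CUBIC))
```

```text
t 10.97 pos [ 0.6052 -0.1679  0.2015] yaw 2.82 GO [-10.52   0.08   0.3 ] roll 0.02 w 0.0852 F [-0.  -0.1 -0.3]
```

View pics/w5.png

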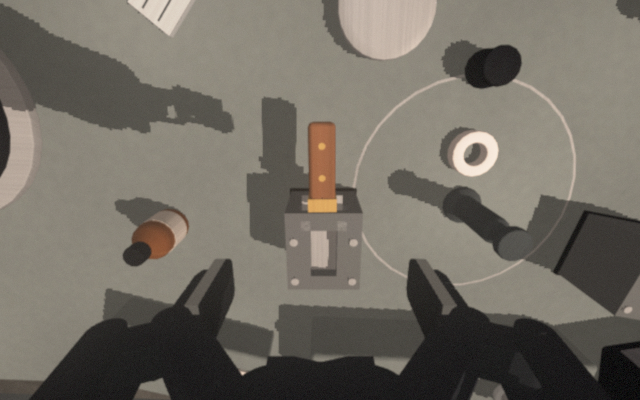

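View pics/z5.png

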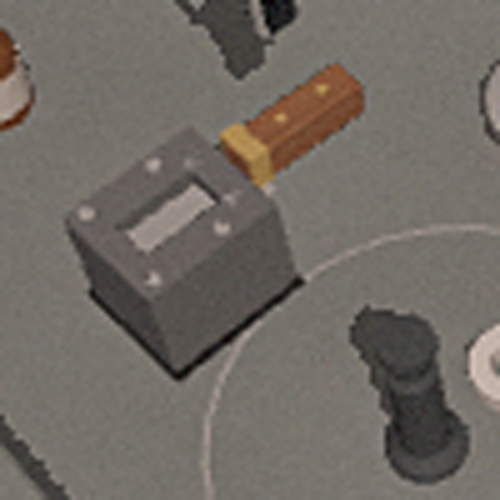

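Run:
```python
from h import *
D=np.load('w5.npz');W=D['W'];p=D['p']
for r in list(range(118,130,2))+list(range(190,290,3)): print(r,np.round(W[r,322],4),p[r,322], np.round(W[r,300],4))
cv2.imwrite('pics/z6.png',cv2.resize(p[110:300,270:380],None,fx=3.1,fy=3.1,interpolation=cv2.INTER_CUBIC))
```

```text
118 [ 5.437e-01 -1.695e-01  3.000e-04] [129 142 147] [ 5.449e-01 -1.936e-01  3.000e-04]
120 [ 5.459e-01 -1.694e-01 -1.000e-04] [121 134 142] [ 5.470e-01 -1.935e-01  3.000e-04]
122 [ 0.5421 -0.1698  0.0799] [ 71  88 116] [ 5.492e-01 -1.935e-01 -1.000e-04]
124 [ 0.5438 -0.1698  0.0796] [ 68  92 141] [ 5.513e-01 -1.934e-01  2.000e-04]
126 [ 0.5453 -0.1697  0.0812] [ 75 106 163] [ 5.535e-01 -1.934e-01 -3.000e-04]
128 [ 0.547  -0.1696  0.0801] [ 76 108 167] [ 0.5558 -0.1933 -0.0011]
190 [ 0.6011 -0.1668  0.0829] [ 73 105 162] [ 0.6255 -0.1909  0.0059]
193 [ 0.6033 -0.1667  0.085 ] [ 74 106 163] [ 0.6265 -0.1903  0.0146]
196 [ 0.6061 -0.1666  0.0849] [ 77 107 164] [ 0.6259 -0.1895  0.0273]
199 [ 0.6086 -0.1664  0.0859] [ 82 135 182] [ 0.626  -0.1889  0.0372]
202 [ 0.6111 -0.1663  0.0868] [ 99 168 219] [ 0.626  -0.1882  0.0471]
205 [ 0.6142 -0.1662  0.0864] [ 99 168 220] [ 0.626  -0.1876  0.0562]
208 [ 0.6172 -0.166   0.0859] [ 99 169 220] [ 0.6293 -0.1876  0.0561]
211 [ 0.6199 -0.1659  0.0865] [ 95 158 206] [ 0.6255 -0.1865  0.0745]
214 [ 0.6259 -0.1655  0.0786] [104 114 121] [ 0.6275 -0.1
[... 1074 characters left out ...]
3 -0.1624  0.0643] [154 167 182] [ 0.6784 -0.1848  0.0779]
265 [ 0.6883 -0.1623  0.0652] [154 166 182] [ 0.6822 -0.1847  0.0773]
268 [ 0.6915 -0.1621  0.0658] [ 97 103 113] [ 0.6858 -0.1846  0.0771]
271 [ 0.6918 -0.1621  0.0712] [63 68 72] [ 0.6883 -0.1844  0.0785]
274 [ 0.6928 -0.1621  0.0751] [66 70 75] [ 0.692  -0.1844  0.0782]
277 [ 0.6945 -0.162   0.078 ] [104 112 121] [ 0.6946 -0.1842  0.0796]
280 [ 0.6987 -0.1618  0.077 ] [104 112 121] [ 0.6995 -0.1842  0.0775]
283 [ 0.7011 -0.1617  0.0787] [106 115 123] [ 0.7035 -0.1841  0.0769]
286 [ 0.7053 -0.1614  0.0778] [110 116 125] [ 0.7071 -0.184   0.0769]
289 [ 7.636e-01 -1.582e-01 -3.000e-04] [117 129 134] [ 7.652e-01 -1.875e-01 -4.000e-04]
```

View pics/z6.png

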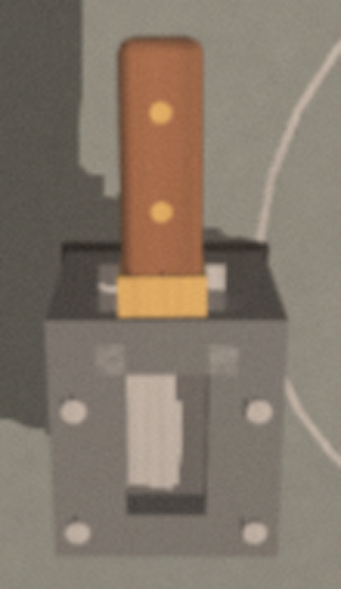

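Emit:
arm_command --pt "-5 0 0.1 0" --pt "-10 0 0.1 0" --pt "-10 0 0.1 0" --pt "-10 5 0.1 0" --pt "-10 10 0.1 0" --pt "-10 14.5 0.1 0" --pt "-10 14.5 0.1 0" --pt "-10 14.5 0.1 0" --hand 1

```text
t: 12.08
ee_pos: [0.5043, -0.1714, 0.0532]
tcp_rot: [[0.999, 0.001, -0.049], [0.049, -0.0, 0.999], [0.001, -1.0, -0.0]]
ft_force: [0.5, -0.0, 0.8]
grip_width: 0.0
```

Run:
```python
from h import *
go(.5305,-.1704,.055,2.8)
```

```text
t 12.07 pos [ 0.5043 -0.1714  0.0532] yaw 2.82 GO [ 2.62 -0.18 -0.03] roll 0.02 w 0.0 F [ 0.5 -0.   0.8]
```

Emit:
arm_command --pt "1.2 0 0 0" --pt "2 0 0 0" --pt "2.5 0 0 0" --pt "2.9 0 0 0" --pt "3.2 0 0 0" --pt "3.2 0 0 0"

```text
t: 12.82
ee_pos: [0.5316, -0.1695, 0.0521]
tcp_rot: [[0.999, -0.007, -0.048], [0.048, -0.001, 0.999], [-0.007, -1.0, -0.0]]
ft_force: [-11.3, -1.8, 7.5]
grip_width: 0.0002
```

Emit:
arm_command --pt "0.3 0 0 0" --pt "0.3 0 0 0" --pt "0.3 0 0 0"

```text
t: 13.2
ee_pos: [0.5315, -0.1694, 0.0519]
tcp_rot: [[0.999, -0.013, -0.047], [0.047, -0.001, 0.999], [-0.013, -1.0, -0.0]]
ft_force: [-19.2, -2.9, 12.2]
grip_width: -0.0001
```

Emit:
arm_command --pt "-3 0 0 0" --pt "-5 -3 0 0" --pt "-5 -9 0 0" --pt "-5 -15 0 0" --pt "-5 -15 0 0" --hand 0

```text
t: 13.82
ee_pos: [0.4911, -0.1732, 0.2079]
tcp_rot: [[0.999, 0.009, -0.049], [0.049, -0.005, 0.999], [0.009, -1.0, -0.005]]
ft_force: [0.9, 0.2, -0.8]
grip_width: 0.0856
```

Run:
```python
from h import *
# plate grasp: holder end first; tentatively origin .4119,-.3067 yaw -40, grip at x=-35
a=np.radians(-40)
go(.4119-.035*np.cos(a),-.3067-.035*np.sin(a),.17,-40)
```

```text
t 13.82 pos [ 0.4911 -0.1732  0.2079] yaw 2.81 GO [-11.17   3.74 -10.54] roll 42.81 w 0.0856 F [ 0.9  0.2 -0.8]
```

Emit:
arm_command --pt "-2 1 -2 9" --pt "-5 2 -5 18" --pt "-8 3 -8 27" --pt "-11 3.7 -10.5 36" --pt "-11 3.7 -10.5 42.8" --pt "-11 3.7 -10.5 42.8" --pt "-11 3.7 -10.5 42.8"

```text
t: 14.7
ee_pos: [0.3837, -0.2817, 0.165]
tcp_rot: [[0.768, -0.0, 0.641], [-0.641, 0.001, 0.768], [-0.001, -1.0, 0.0]]
ft_force: [-0.1, 0.1, 0.3]
grip_width: 0.0855
```

Run:
```python
from h import *
p,d,W,c,E=cap('wrist','w7.png')
g=regions_of('gate_plate','wrist')
m=((W[...,2]>.006)&(W[...,2]<.016)&(np.hypot(W[...,0]-.412,W[...,1]+.305)<.08)).astype(np.uint8)
m=cv2.morphologyEx(m,cv2.MORPH_OPEN,np.ones((5,5)))
n,l,st,_=cv2.connectedComponentsWithStats(m);k=1+np.argmax(st[1:,4]);m=l==k
r=cv2.minAreaRect((W[m][:,:2]*1000).astype(np.float32));print(r,m.sum())
hs=[(round(x['p'],2),cv2.minAreaRect((W[x['region']][:,:2]*1000).astype(np.float32))) for x in g];print(hs)
(x,y),(w,h),a=r
yaw=a-90 if h>w else a
yaw=(yaw+90)%180-90
t=np.radians(yaw);print(yaw);go(x/1000-.03*np.cos(t),y/1000-.03*np.sin(t),0,yaw)
```

```text
((410.9418640136719, -306.52838134765625), (46.021629333496094, 120.40242767333984), 53.114105224609375) 4578
[(0.81, ((232.4906005859375, -346.8028564453125), (44.767513275146484, 125.2216567993164), 68.00906372070312)), (0.7, ((412.006103515625, -307.9847412109375), (46.446353912353516, 124.7444076538086), 52.191932678222656))]
-36.885894775390625
t 14.8 pos [ 0.3839 -0.2816  0.1652] yaw -39.86 GO [ 0.68 16.52 -0.33] roll -2.98 w 0.0852 F [ 1.1 -0.2  0.4]
```

View pics/w7.png

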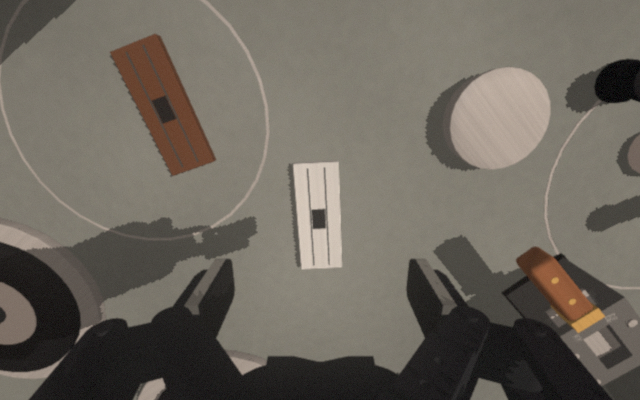

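Emit:
arm_command --pt "0.7 5 -0.3 -3" --pt "0.7 10 -0.3 -3" --pt "0.7 14 -0.3 -3" --pt "0.7 16 -0.3 -3" --pt "0.7 16.5 -0.3 -3" --pt "0.7 16.5 -0.3 -3"

```text
t: 15.55
ee_pos: [0.3874, -0.2888, 0.0006]
tcp_rot: [[0.799, 0.0, 0.601], [-0.601, -0.0, 0.799], [0.0, -1.0, 0.0]]
ft_force: [0.8, -0.3, 1.4]
grip_width: 0.0853
```

Emit:
arm_command --pt "0 0 0 0" --pt "0 0 0 0" --pt "0 0 0 0" --pt "0 0 0 0" --pt "0 0 0 0" --hand 1 --grip_force 80

```text
t: 16.18
ee_pos: [0.3876, -0.2894, 0.0017]
tcp_rot: [[0.799, 0.002, 0.602], [-0.602, -0.001, 0.799], [0.002, -1.0, -0.0]]
ft_force: [-1.6, 1.9, 9.7]
grip_width: 0.0429
```

Run:
```python
from h import *
go(.5,-.2,.17,-8)
p,d,W,c,E=cap('wrist','w8.png')
```

```text
t 16.18 pos [ 0.3876 -0.2894  0.0017] yaw -36.98 GO [  3.63 -16.82  13.9 ] roll -28.98 w 0.0429 F [-1.6  1.9  9.7]
```

View pics/w8.png

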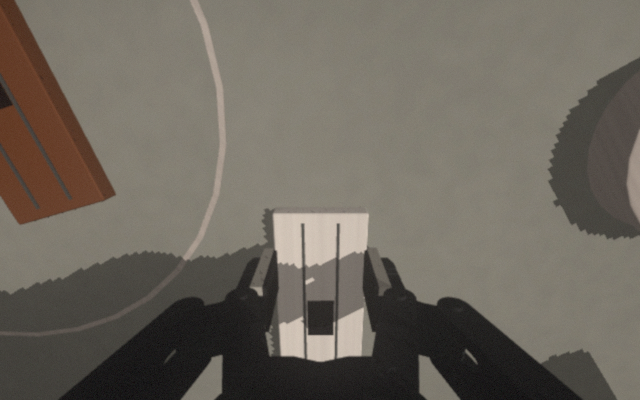

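Emit:
arm_command --pt "0 -3 0 0" --pt "0 -9 0 0" --pt "0 -16.5 0 0" --pt "0 -16.5 0 0"

```text
t: 16.73
ee_pos: [0.3889, -0.2908, 0.17]
tcp_rot: [[0.799, 0.006, 0.602], [-0.602, -0.006, 0.799], [0.008, -1.0, -0.001]]
ft_force: [-0.2, -0.1, -3.0]
grip_width: 0.043
```

Run:
```python
from h import *
go(.514,.2112,.17,-8.1)
```

```text
t 16.73 pos [ 0.3889 -0.2908  0.17  ] yaw -36.99 GO [-20.2   -0.23  47.62] roll -28.89 w 0.043 F [-0.2 -0.1 -3. ]
```

Emit:
arm_command --pt "-2 0 5 -5" --pt "-5 0 11 -10" --pt "-8 0 17 -15" --pt "-11 0 23 -20" --pt "-13 0 29 -25" --pt "-15 0 35 -28.9" --pt "-18 0 41 -28.9" --pt "-20.2 0 47.6 -28.9" --pt "-20.2 0 47.6 -28.9" --pt "-20.2 0 47.6 -28.9" --pt "-20.2 0 47.6 -28.9" --pt "-20.2 0 47.6 -28.9"

```text
t: 18.23
ee_pos: [0.5116, 0.2117, 0.165]
tcp_rot: [[0.99, -0.001, 0.142], [-0.142, -0.0, 0.99], [-0.001, -1.0, -0.0]]
ft_force: [0.4, 0.6, -2.2]
grip_width: 0.0432
```

Run:
```python
from h import *
go(.514,.2112,.0635,-8.1)
p,d,W,c,E=cap('wrist','w9.png'); np.savez('w9.npz',p=p,W=W)
m=(W[...,2]>.15)&(W[...,2]<.19)&(abs(W[...,0]-.53)<.09)&(abs(W[...,1]-.21)<.06)
for r in range(180,390,12):
    q=W[r][m[r]]
    if len(q)>5: print(r,len(q),np.round(q.mean(0),4),np.round([q[:,1].min(),q[:,1].max()],4))
p2,d,W,c,E=cap('top'); np.savez('t9.npz',p=p2,W=W)
m=(W[...,2]>.14)&(W[...,2]<.2)&(W[...,0]>.5)&(W[...,0]<.64)&(abs(W[...,1]-.20)<.06)
for r in range(110,190,2):
    q=W[r][m[r]]
    if len(q)>5: print('T',r,len(q),np.round(q.mean(0),4),np.round([q[:,1].min(),q[:,1].max()],4))
o=np.zeros((480,760,3),np.uint8)
o[:,:360]=cv2.resize(p2[90:210,210:300],None,fx=4,fy=4,interpolation=cv2.INTER_CUBIC)
o[:,380:]=cv2.resize(p,None,fx=.59375,fy=1.2)
cv2.imwrite('pics/z9.png',o)
```

```text
t 18.23 pos [0.5116 0.2117 0.165 ] yaw -8.18 GO [ 2.600e-01  1.015e+01 -1.000e-02] roll -0.08 w 0.0432 F [ 0.4  0.6 -2.2]
216 95 [0.4827 0.2159 0.1732] [0.1935 0.2382]
228 94 [0.4888 0.215  0.1732] [0.1927 0.2372]
240 94 [0.4951 0.2141 0.1732] [0.1915 0.2365]
252 116 [0.5013 0.2132 0.1738] [0.186  0.2409]
264 148 [0.5057 0.2125 0.1776] [0.1781 0.2475]
276 101 [0.5141 0.2116 0.1748] [0.178  0.2475]
288 95 [0.5214 0.2102 0.1743] [0.1887 0.2332]
300 91 [0.529  0.2094 0.1739] [0.187  0.2321]
312 86 [0.5371 0.2081 0.173 ] [0.1853 0.2305]
324 84 [0.5449 0.2069 0.1729] [0.1846 0.2292]
336 82 [0.5531 0.2058 0.1727] [0.1836 0.2279]
348 82 [0.5613 0.2046 0.1727] [0.1822 0.2271]
360 10 [0.5698 0.2034 0.1727] [0.2008 0.2058]
T 142 7 [0.601  0.2134 0.1721] [0.2055 0.2212]
T 144 18 [0.5956 0.1987 0.1728] [0.1769 0.2206]
T 146 19 [0.5905 0.2001 0.1717] [0.1779 0.2235]
T 148 18 [0.5849 0.2012 0.1727] [0.1788 0.2234]
T 150 16 [0.5797 0.1987 0.1723] [0.1793 0.2207]
T 152 15 [0.5744 0.1971 0.1722] [0.1799 0.2157]
T 154 12 [0.5689 0.1955 0.1731] [0.1815 0.21  ]
T 156 11 [0.5636 0.1941 0.1732] [0.181  0.2065]
T 158 9 [0.5585 0.1916 0.172 ] [0.1818 0.2016]
T 160 7 [0.553  0.1914 0.1728] [0.1835 0.1988]
T 162 6 [0.5477 0.1899 0.1729] [0.1835 0.1961]
T 164 6 [0.5427 0.19   0.1718] [0.1842 0.1963]
T 180 9 [0.5004 0.2025 0.1725] [0.1852 0.2144]
```

View pics/z9.png

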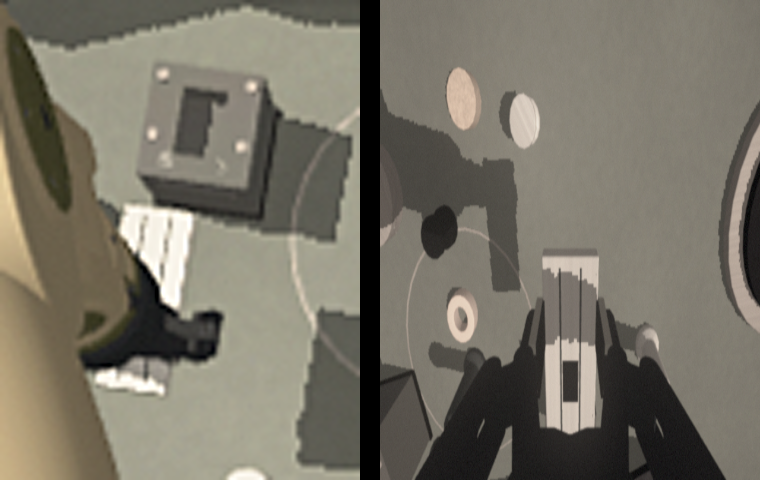

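Emit:
arm_command --pt "0 5 0 0" --pt "1 9 0 0" --pt "2.2 10.2 0 0" --pt "2.6 10.2 0 0" --pt "2.6 10.2 0 0" --pt "2.6 10.2 0 0" --pt "2.6 10.2 0 0"

```text
t: 19.2
ee_pos: [0.5381, 0.2095, 0.0643]
tcp_rot: [[0.99, 0.001, 0.14], [-0.14, 0.0, 0.99], [0.001, -1.0, 0.001]]
ft_force: [0.1, 0.0, -1.4]
grip_width: 0.0432
```

Run:
```python
from h import *
go(.643-.0889*.99+.068*.99,.1931+.0209*.142,.0635,-8.1)
p,d,W,c,E=cap('top')
p2,d,W2,c,E=cap('scene')
m=(W[...,2]>.05)&(W[...,2]<.08)&(W[...,0]>.54)&(W[...,0]<.66)&(abs(W[...,1]-.20)<.06)
for r in range(130,175,2):
    q=W[r][m[r]]
    if len(q)>5: print('T',r,len(q),np.round(q.mean(0),4),np.round([q[:,1].min(),q[:,1].max()],4))
o=np.zeros((480,800,3),np.uint8)
o[:,:360]=cv2.resize(p[90:210,210:300],None,fx=4,fy=4,interpolation=cv2.INTER_CUBIC)
o[:480,360:800]=cv2.resize(p2[250:370,260:370],None,fx=4,fy=4,interpolation=cv2.INTER_CUBIC)
cv2.imwrite('pics/z10.png',o)
```

```text
t 19.2 pos [0.5381 0.2095 0.0643] yaw -8.07 GO [ 8.53  0.09 -0.15] roll 0.03 w 0.0432 F [ 0.1  0.  -1.4]
T 136 15 [0.6477 0.2027 0.0592] [0.1523 0.2309]
T 138 16 [0.6414 0.1758 0.0608] [0.1535 0.1994]
T 142 7 [0.6267 0.2077 0.0714] [0.1985 0.2188]
T 144 16 [0.6207 0.1969 0.0722] [0.1756 0.2183]
T 146 16 [0.615  0.1969 0.0713] [0.1758 0.2183]
T 148 15 [0.6092 0.1954 0.0709] [0.1769 0.2153]
T 150 12 [0.6033 0.1938 0.0713] [0.1784 0.2097]
T 152 11 [0.5972 0.1922 0.0722] [0.1785 0.2065]
T 154 9 [0.5913 0.1891 0.0724] [0.1791 0.2007]
T 156 7 [0.5857 0.1892 0.0715] [0.1804 0.1977]
T 158 6 [0.5799 0.1877 0.0714] [0.1813 0.1952]
```

View pics/z10.png

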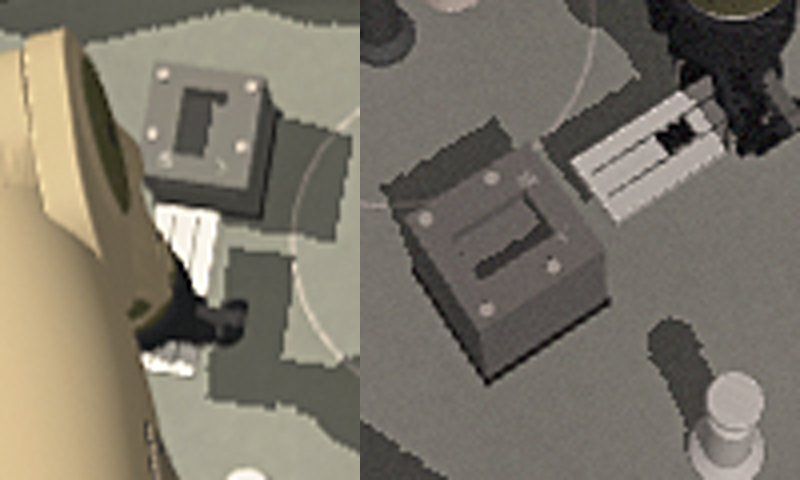

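Emit:
arm_command --pt "0.8 0 0 0" --pt "1.5 0 0 0" --pt "2.2 0 0 0" --pt "2.8 0 0 0" --pt "3.4 0 0 0" --pt "3.4 0 0 0"

```text
t: 20.05
ee_pos: [0.572, 0.2044, 0.0632]
tcp_rot: [[0.99, 0.0, 0.141], [-0.141, 0.0, 0.99], [0.0, -1.0, 0.0]]
ft_force: [-0.9, 0.4, -1.2]
grip_width: 0.0433
```

Emit:
arm_command --pt "1 0 0 0" --pt "2 0 0 0" --pt "3 0 0 0" --pt "4 0 0 0" --pt "4.6 0 0 0" --pt "4.6 0 0 0"

```text
t: 20.8
ee_pos: [0.6174, 0.1979, 0.0632]
tcp_rot: [[0.99, 0.0, 0.141], [-0.141, 0.0, 0.99], [0.0, -1.0, 0.0]]
ft_force: [-0.2, 0.2, -1.8]
grip_width: 0.0429
```

Free so far; pushing to the stop.

Emit:
arm_command --pt "0.3 0 0 0" --pt "0.6 0 0 0" --pt "0.8 0 0 0" --pt "0.8 0 0 0"

```text
t: 21.3
ee_pos: [0.6221, 0.1973, 0.0625]
tcp_rot: [[0.99, -0.005, 0.14], [-0.14, 0.0, 0.99], [-0.005, -1.0, -0.0]]
ft_force: [-6.2, 2.1, 0.4]
grip_width: 0.0431
```

Emit:
arm_command --pt "0.2 0 0 0" --pt "0.4 0 0 0" --pt "0.4 0 0 0"

```text
t: 21.68
ee_pos: [0.6221, 0.1972, 0.0615]
tcp_rot: [[0.99, -0.013, 0.139], [-0.139, 0.001, 0.99], [-0.013, -1.0, -0.001]]
ft_force: [-14.2, 3.0, 2.0]
grip_width: 0.0431
```

Emit:
arm_command --pt "-0.5 0 0 0" --pt "-0.5 0 0 0"

```text
t: 21.92
ee_pos: [0.6221, 0.1974, 0.0629]
tcp_rot: [[0.99, -0.003, 0.14], [-0.14, 0.0, 0.99], [-0.003, -1.0, -0.0]]
ft_force: [-5.5, 1.2, -1.0]
grip_width: 0.0434
```

Emit:
arm_command --pt "0 0 0 0" --pt "0 0 0 0" --pt "0 0 0 0" --pt "0 -1 0 0" --pt "0 -5 0 0" --pt "0 -10 0 0" --pt "0 -13 0 0" --pt "0 -13 0 0" --hand 0

```text
t: 22.92
ee_pos: [0.6261, 0.1974, 0.1977]
tcp_rot: [[0.99, 0.007, 0.141], [-0.141, 0.001, 0.99], [0.007, -1.0, 0.002]]
ft_force: [0.9, -0.8, -0.8]
grip_width: 0.0853
```

Run:
```python
from h import *
go(.5,.215,.055,-8.1)
p,d,W,c,E=cap('wrist','w11.png'); np.savez('w11.npz',p=p,W=W)
for r in range(100,300,5): print(r,np.round(W[r,330],4).tolist(),p[r,330])
```

```text
t 22.93 pos [0.6261 0.1974 0.1977] yaw -8.09 GO [-12.83  14.18  -0.06] roll 0.01 w 0.0853 F [ 0.9 -0.8 -0.8]
100 [0.5483, 0.2194, -0.0004] [125 135 140]
105 [0.5534, 0.2188, -0.0001] [125 137 141]
110 [0.5585, 0.2181, -0.0007] [125 137 142]
115 [0.5637, 0.2175, -0.0014] [125 138 143]
120 [0.5687, 0.2167, 0.0005] [123 135 140]
125 [0.574, 0.2161, -0.0002] [122 133 139]
130 [0.5793, 0.2154, 0.0004] [120 131 136]
135 [0.5847, 0.2147, -0.0003] [123 134 140]
140 [0.5901, 0.214, -0.0005] [120 131 137]
145 [0.5955, 0.2132, 0.0004] [120 132 137]
150 [0.6012, 0.2125, -0.0005] [122 132 138]
155 [0.5942, 0.2111, 0.0675] [196 210 221]
160 [0.5986, 0.2105, 0.0683] [191 204 217]
165 [0.6033, 0.2099, 0.0677] [194 206 216]
170 [0.608, 0.2093, 0.0673] [189 202 217]
175 [0.6123, 0.2087, 0.0687] [189 203 217]
180 [0.617, 0.2081, 0.0687] [194 207 219]
185 [0.6219, 0.2074, 0.0684] [192 206 219]
190 [0.6265, 0.2068, 0.0692] [192 207 219]
195 [0.6311, 0.2062, 0.07] [191 204 217]
200 [0.636, 0.2055, 0.0699] [191 205 218]
205 [0.6407, 0.2049, 0.0706] [181 193 205]
210 [0.6463, 0.2042, 0.0689] [110 117 124]
215 [0.6454, 0.2038, 0.084] [101 108 114]
220 [0.6503, 0.2032, 0.084] [109 114 123]
225 [0.6549, 0.2026, 0.0847] [106 114 122]
230 [0.6595, 0.2019, 0.0855] [106 113 122]
235 [0.6714, 0.2009, 0.0708] [114 121 129]
240 [0.6765, 0.2002, 0.0714] [112 119 126]
245 [0.6824, 0.1994, 0.0704] [113 120 128]
250 [0.6874, 0.1988, 0.0714] [113 120 129]
255 [0.6927, 0.198, 0.0717] [112 122 129]
260 [0.6982, 0.1973, 0.0719] [113 120 129]
265 [0.7038, 0.1966, 0.0719] [111 119 127]
270 [0.7089, 0.1959, 0.073] [111 118 127]
275 [0.7117, 0.1953, 0.0776] [64 68 72]
280 [0.7129, 0.195, 0.0845] [ 99 107 116]
285 [0.718, 0.1943, 0.0853] [104 112 119]
290 [0.7244, 0.1934, 0.0844] [105 113 120]
295 [0.7914, 0.1875, 0.0004] [120 132 137]
```

View pics/w11.png

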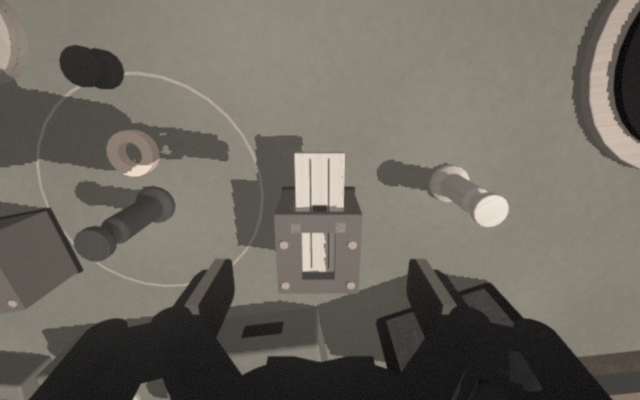

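Emit:
arm_command --pt "-5 0 0 0" --pt "-8 0 0 0" --pt "-8 3 0 0" --pt "-8 8 0 0" --pt "-8 13 0 0" --pt "-8 14.5 0 0" --pt "-8 14.5 0 0" --pt "-8 14.5 0 0" --hand 1

```text
t: 23.98
ee_pos: [0.5462, 0.2086, 0.0501]
tcp_rot: [[0.99, 0.003, 0.141], [-0.141, 0.001, 0.99], [0.003, -1.0, 0.001]]
ft_force: [0.1, -0.6, 0.6]
grip_width: 0.0001
```

Emit:
arm_command --pt "1.5 0 0 0" --pt "2.4 0 0 0" --pt "3 0 0 0" --pt "3.5 0 0 0" --pt "3.9 0 0 0" --pt "3.9 0 0 0"

```text
t: 24.72
ee_pos: [0.5808, 0.203, 0.0479]
tcp_rot: [[0.99, -0.005, 0.14], [-0.14, 0.0, 0.99], [-0.005, -1.0, -0.0]]
ft_force: [-5.5, 0.5, 4.1]
grip_width: -0.0
```

Emit:
arm_command --pt "0.3 0 0 0" --pt "0.5 0 0 0" --pt "0.5 0 0 0"

```text
t: 25.1
ee_pos: [0.5809, 0.203, 0.0476]
tcp_rot: [[0.99, -0.013, 0.139], [-0.139, 0.001, 0.99], [-0.013, -1.0, -0.001]]
ft_force: [-17.2, 2.5, 12.2]
grip_width: 0.0001
```

Emit:
arm_command --pt "-3 0 0 0" --pt "-6 -3 0 0" --pt "-6 -9 0 0" --pt "-6 -15 0 0" --pt "-12 -15 0 0" --pt "-18 -15 0 0" --pt "-18 -15 0 0" --pt "-18 -15 0 0" --hand 0

```text
t: 26.1
ee_pos: [0.4105, 0.2277, 0.1988]
tcp_rot: [[0.99, 0.002, 0.14], [-0.14, 0.0, 0.99], [0.002, -1.0, 0.001]]
ft_force: [0.2, 0.2, 0.5]
grip_width: 0.0854
```

Run:
```python
from h import *
go(.5,.2,.2,-8)
p,d,W,c,E=cap('top','t12.png')
p2,d,W2,c,E=cap('scene','s12.png')
for n,r0,r1,c0,c1 in(('b',100,170,350,410),('p',100,170,235,295)):
    m=(W[r0:r1,c0:c1,2]>.05);q=W[r0:r1,c0:c1][m];print(n,np.round(q.min(0),4))
o=np.zeros((480,800,3),np.uint8)
o[:,:]=cv2.resize(p[90:210,200:400],None,fx=4,fy=4,interpolation=cv2.INTER_CUBIC)
cv2.imwrite('pics/z12.png',o)
```

```text
t 26.1 pos [0.4105 0.2277 0.1988] yaw -8.06 GO [ 9.25 -0.11 -1.48] roll -0.06 w 0.0854 F [0.2 0.2 0.5]
b [ 0.547  -0.1999  0.0502]
p [0.5891 0.1428 0.0502]
```

View pics/z12.png

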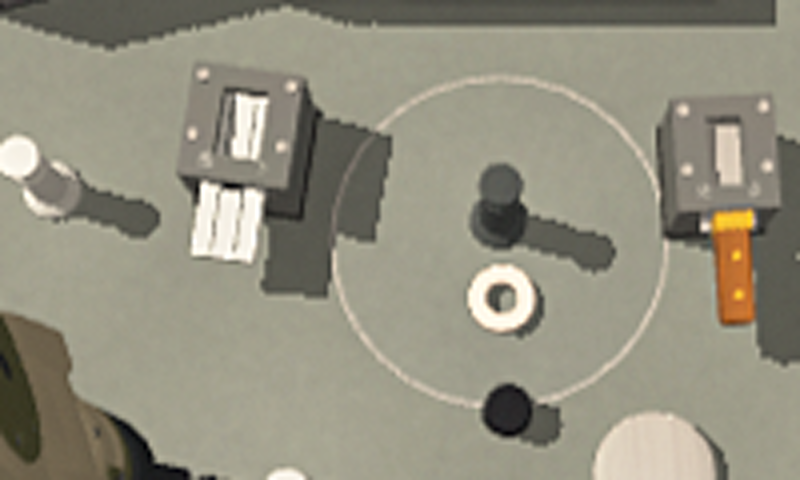

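View pics/s12.png

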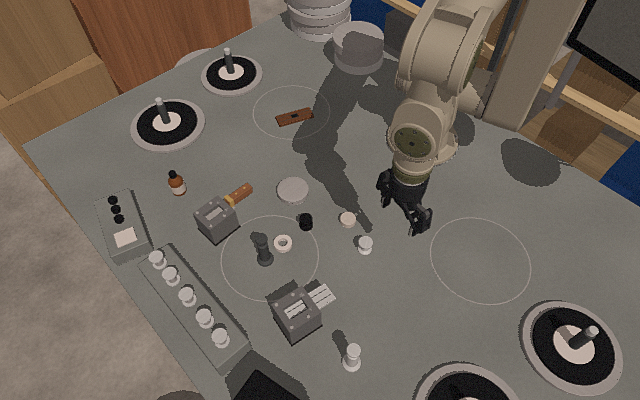

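```bash
python3 -c "
from h import *
print(order.finish_job())"
```

```text
the job is handed in; nothing more can be done
None
```

I slid the scraper blade first into the blade holder and the silver-white gate plate end first into the plate holder. I released both and handed the job in at about 26 s. I took the silver-white plate to be the aluminium one and left the brown look-alike alone.

**Pushed home:** I held each piece against its stop, let go, then pushed it again from behind with closed fingers. Nothing moved at about 19 N on the scraper and about 17 N on the plate.

**Depth check, scraper:** the wrist camera put the blade tip within about 1 mm of the back stop. The rear of the handle measured 1–2 mm short of its nominal home position, which is within the camera error.

**Depth check, plate:** the wrist camera showed the plate's inner end at the back wall, with about 51–52 mm left outside; 52 mm is nominal.

**Tilt:** after release both pieces droop slightly outward in their slot clearance. The scraper sits about 4° down and the plate about 2–3°.

**Bystanders:** the last scene and top pictures show the things on the bench standing where they started, with the gripper open and clear.

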